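Unhang the changer's service cover and stow it behind the tray lip

ROBOT

A 6-joint arm with a two-finger parallel gripper is mounted at the origin on the work surface. World frame = base frame: x ahead of the robot, y to its left, z up, the work surface at z = 0. Lengths are in m, angles in degrees, forces in N, time in s.
With the tool pointing down it reaches from about 0.35 to 1 m from the base axis. Payload 7.1 kg.
Tool frame: the origin (TCP) lies midway between the tips of the shut fingers; the grasp point (between the pads) lies 19 mm behind it; z points along the fingers, y is the direction in which the jaws open and shut (so a half turn about z gives the same grasp; the last joint's range is limited). The gripper opens to 85 mm and grips with 20 to 120 N. Pads are 22 mm wide; open, the fingers measure 114 mm over their backs; the gripper's body (76 mm by 85 mm) begins 54 mm behind the grasp point. The pads swing forward as they close: fully open they stand 13 mm farther back than shut.
Start: joints at [-76.089, 24.242, 93.386, -0, 62.372, -1.089], TCP at [0.162, -0.604, 0.231] pointing down, gripper open.
Joint ranges: [-172.04, 172.04], [-51.8, 120.97], [4.93, 147.93], [-75.15, 255.16], [6.16, 154.13], [-145.62, 145.62]. Speed limits (degrees/s): [136.94, 136.94, 172.46, 180, 180, 180].

INTERFACE

Orientations are given as [roll, pitch, yaw] about the fixed x, y, z axes, in that order (R = Rz(yaw) Ry(pitch) Rx(roll)).
In Python, from cell import arm gives the robot as it stands.
- The arm moves only by the tool play_rows, never from a script. Its argument "plan" is text: rows parted by semicolons, each of 6 numbers parted by spaces: the shift along the tool's x, y, z in m, then the turn, a rotation vector about the tool's x, y, z in degrees. A call has 1 to 12 rows; each row is the pose to reach, as a shift and turn from the pose commanded when the call began, along the tool's axes at that moment; what a row does not reach only later rows make up. A row lasts 1/8 s, in which the tool goes at most 62.5 mm and 10.7 degrees, less where a joint would pass 70% of its speed; a pose out of reach is approached as far as the arm can. A call with a gripper value outside its range is refused whole. "claw" is the opening, from 0 (shut) to 1 (fully open), set as the call begins (left out, the last holds). The fingers move at their own pace and stop on an object; the grip force is fixed at half the most. Time passes only in rows, so rows that repeat a pose let the fingers close. It gives the time, the measured TCP pose, the force and the opening at its end, in the units of the state.
- arm.read_state(): the state, without advancing time (a new reading comes with each control period).
- arm.snapshot(name): name is "scene" or "top" or "wrist"; returns (picture, depth): 480x640x3 uint8, red, green, blue; 480x640 float32, m along the optical axis (not along the pixel's ray), 0 where there is no reading.
- arm.get_calibration(name): a dict with "fx", "fy", "cx", "cy" (pixels), "extrinsics" (4x4, takes a point from camera to world coordinates). Camera axes: x right, y up, looking along -z (the intrinsics and any distortion apply to the point x, -y, -z); pixel columns grow to the right and rows downward; lengths in m; the calibration is good to about 2 mm. A picture is of the moment at which its call begins: read the wrist's pose just before it. get_calibration takes no time and is no camera call; for the wrist camera it gives the pose at the moment of the call.
- arm.hand_in(): hands the job in, once; it reports no verdict.
The state is a dict: "time": time; "joints": joint angles; "qd": joint speeds; "joint_torque": joint torques, N m; "tcp_pos": TCP position; "ee_rot": TCP orientation; "contact_force": force on the tool from outside, world axes, zero at the start; "ft_torque": the same for the moment, N m; "grip_width": finger opening in m.
Only numpy, scipy, OpenCV 4.12 (cv2) and the standard library are available. Lean on these libraries where they do the work, as an engineer would, in place of code of your own. Each camera call takes 0.05 s, during which the arm holds its last target.

TASK

Take the hung service cover off the grey changer module: by its fin, first swing its lower end up, with the nib still hooked on the rail, until the cover is about level, then lift the nib off the rail and draw the cover out from under the hood. Carry it over the lip of the grey parts tray and set it down gently, fin up and flat on the tray floor; do not let go before it is down, and do not disturb the funnel, magnet or screwdriver.

Things in the scene. Friction and masses are not known exactly. Their poses are not given: they have to be found in the camera images.
- module: Fixed grey coin changer, 130 wide, 310 long, 75 thick, lying back on a stand so that its face slopes 33 degrees from level, facing the robot, rising toward its +x. Origin on the counter below the cover's fin; +x level toward the raised far end, +z up. The fin, on the cover that is hung on the face, is gripped square to the slope.
- rail (a point): Middle of the axis of the round steel hanging rail across the face (10 diameter, 114 long, level, along the module's y); axes as the module's. The hung cover swings freely about this axis from its 33 degree slope to level, touching nothing else on the way.
- hood_edge (a point): Middle of the lower front edge of the fixed hood (130 wide, 25 thick) over the cover's upper 8 mm; axes as the module's. It is 7 mm above the hung cover, less than the 9 mm nib, so the cover cannot be lifted straight off; once swung level about the rail there is 14 mm: raise it 10 to 13 mm, then draw it out 60 mm or more along the module's -x.
- cover_fin (a point): Centre of the pull fin of the loose cover: 10 thick (cover's x), 60 wide (cover's y), 32 high (cover's z); this point is 16 mm above the plate's outer face. Axes as cover's. Laid flat, this point is 29 mm above the floor under the cover.
- cover: Loose aluminium cover, about 0.22 kg, a plate 143 (x) by 100 (y) by 4. Origin on its underside below the fin; +x to its upper, hung end (101 mm away; the lower end is 42 mm to -x), z its outward normal. Under it, 9 mm deep, 4 thick, 90 wide: the nib at x 80.5 to 84.5, hooked behind the rail, and a foot flange at x -38 to -42. Only nib, gravity and friction hold it.
- cover_hook (a point): Point fixed to the cover, in front of its nib and 5 mm below the plate's underside, where the rail axis lies while the cover is hooked: from cover_fin 75.5 mm along the cover's +x and 25 mm along its -z.
- cover_mid (a point): Middle of the cover's outline: from cover_fin 29.5 mm along the cover's +x and 6.5 mm along its -z; 22.5 mm above the floor when the cover lies flat.
- tray: Fixed open grey plastic parts tray, 220 (x) by 150 (y) outside, 30 high, walls 5 thick; origin at the centre of its underside, +z up. It takes the cover lengthwise (either way round) only.
- tray_floor (a point): Centre of the tray's inner floor, 5 mm above the counter; inside 210 (x) by 140 (y), with a retaining lip 25 mm high all round.
- funnel: Bystander: loose red plastic coin funnel standing mouth down, 80 mm wide, 75 high; origin at the centre of its underside.
- magnet: Bystander: loose blackened steel pickup magnet standing upright, 32 mm wide, 68 high; origin at the centre of its underside.
- driver: Bystander: loose screwdriver 160 mm long lying on the counter along its x; origin at its middle.
There are look-alikes about, which are no part of the job. Of the things like the cover, leave any that is black; of the rest the smaller one is meant.

How it is judged (in metres and radians):
On the way, in this order (a step that is already met when the one before it is completed fails the run):
1. the cover's lower end is swung up until the cover is within 20 degrees of level, its nib still hooked on the rail (hook point within 10 mm of the rail's) (angle between cover's own z axis and vertical below 0.35 rad and distance between cover_hook and rail below 0.01 m), for 0.1 s.
2. the nib is off the rail and the cover drawn clear (hook point 40 mm or more from the rail's) (distance between cover_hook and rail above 0.04 m), for 0.1 s.
3. the cover is lowered inside the tray's lip to within 12 mm of lying flat, still held by the fingers (z of cover_mid in the frame of tray below 0.0395 m and x of cover_mid in the frame of tray between -0.045 and 0.045 m and y of cover_mid in the frame of tray between -0.03 and 0.03 m and contact force between the fingers and cover above 1 N), for 0.05 s.
At the end, for the whole second after the job is handed in: The cover lies released and at rest on the tray floor behind the lip, fin up and flat within 6 degrees, its middle within 45 mm lengthwise and 30 mm sideways of the tray's centre and within 4 mm of the height it has when lying flat (z of cover_mid in the frame of tray between 0.0235 and 0.0315 m and x of cover_mid in the frame of tray between -0.045 and 0.045 m and y of cover_mid in the frame of tray between -0.03 and 0.03 m and angle between cover's own z axis and vertical below 0.1 rad and linear speed of cover below 0.02 m/s); the robot touches nothing.
It fails at once if the funnel is pushed more than 30 mm (distance of funnel from where it was at the start of the episode above 0.03 m).
It fails at once if the magnet is pushed more than 30 mm (distance of magnet from where it was at the start of the episode above 0.03 m).
It fails at once if the screwdriver is pushed more than 30 mm (distance of driver from where it was at the start of the episode above 0.03 m).
It fails at once if the cover is banged into the tray (over 60 N) (contact force between cover and tray above 60 N).
It also fails if it takes over 51 s, if anything falls off the work surface, if the arm or the gripper's body presses on something with over 40 N, if the wrist force passes 120 N, or if a joint passes its speed limit or range.

## Working session

There is one attempt and no reset: what is moved stays moved. The work goes in short steps, Python scripts to look and compute and a tool call to move; the robot and the scene stay as the last step left them, time stands still between calls to the robot, and variables do not carry over. Pictures are saved under pics/ and viewed, and the job is handed in when it is done.

Besides the shell and the picture viewer there is one more tool, called after "Emit:" as name(argument=value, ...), one argument or row to a line, values as JSON. play_rows: Moves the arm, as the interface text tells. Its arguments: {"type":"object","properties":{"plan":{"type":"string"},"claw":{"type":"number"}},"required":["plan"]}

```bash
ls; mkdir -p pics
cat > h.py <<'E'
import numpy as np, cv2
from cell import arm
E
python3 - <<'E'
from h import *
s=arm.read_state(); print(s)
for n in ("scene","top","wrist"):
    c=arm.get_calibration(n); im,d=arm.snapshot(n)
    cv2.imwrite(f"pics/{n}0.png",im[:,:,::-1]); np.save(f"pics/{n}0_d.npy",d)
    print(n,{k:(np.round(v,4).tolist()) if k=='extrinsics' else v for k,v in c.items()})
    import pickle; pickle.dump(c,open(f"pics/{n}0.pkl","wb"))
E
```

```text
pics
{'time': 0.0, 'joints': array([-7.60895898e+01,  2.42844863e+01,  9.34323728e+01,  2.29126246e-04,
        6.23706582e+01, -1.08603015e+00]), 'qd': array([ 0.05702452, -0.01335578,  0.05258225, -0.0518899 , -0.03799577,
        0.09943698]), 'joint_torque': array([ 3.22452885e-03, -5.57373869e+01, -2.81738198e+01,  1.18170756e-04,
        7.37541821e-03, -1.60600194e-05]), 'tcp_pos': array([ 0.16164627, -0.60316936,  0.23053863]), 'ee_rot': array([-1.79912502e+02, -1.86157186e-03,  1.49963325e+01]), 'contact_force': array([0.76764978, 0.69534233, 0.36444496]), 'ft_torque': array([ 0.04002194, -0.02449121, -0.05449856]), 'grip_width': 0.08526357271447961}
scene {'fx': 623.3839529443105, 'fy': 623.3839529443105, 'cx': 323.3210063507453, 'cy': 239.41024868305718, 'extrinsics': [[-0.0981, -0.7698, 0.6307, 1.2695], [0.9951, -0.0805, 0.0566, 0.09], [0.0072, 0.6332, 0.774, 1.0983], [0.0, 0.0, 0.0, 1.0]]}
top {'fx': 493.14175215352486, 'fy': 493.14175215352486, 'cx': 320.64766926100583, 'cy': 235.990695517942, 'extrinsics': [[0.0261, 0.9976, -0.0634, 0.4044], [-0.9996, 0.0256, -0.0095, -0.0189], [-0.0079, 0.0636, 0.9979, 1.4283], [0.0, 0.0, 0.0, 1.0]]}
wrist {'fx': 352.5591879762436, 'fy': 352.5591879762436, 'cx': 319.94757924602965, 'cy': 238.7784120363979, 'extrinsics': [[0.2593, 0.9207, 0.2917, 0.2357], [-0.9658, 0.2477, 0.0767, -0.5832], [-0.0016, -0.3016, 0.9534, 0.3729], [0.0, 0.0, 0.0, 1.0]]}
```

View pics/scene0.png

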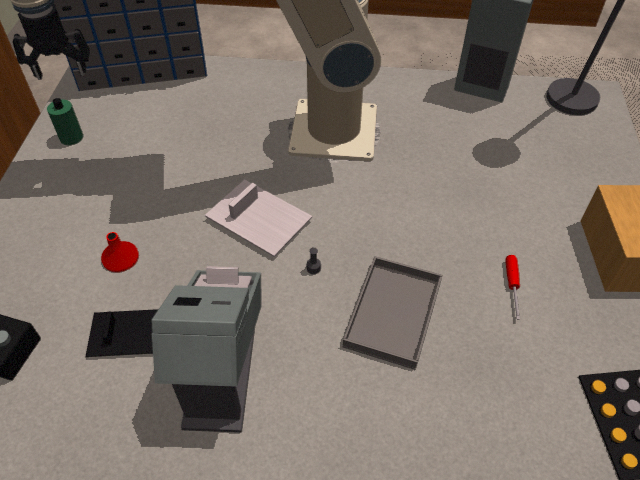

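View pics/top0.png

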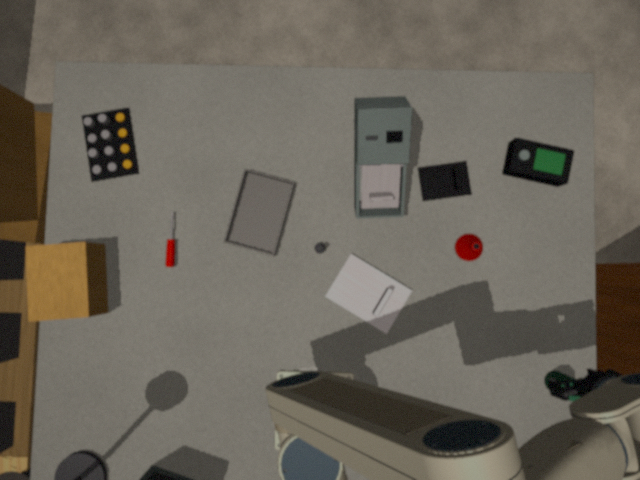

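View pics/wrist0.png

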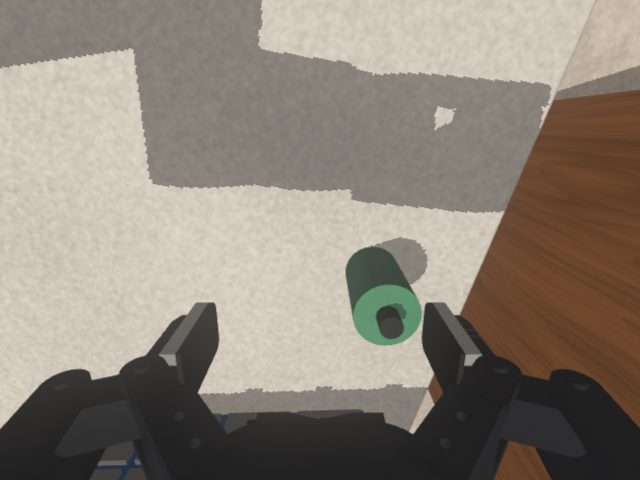

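The pictures show three cover-like things. In top view, the hung pale cover is on the module at (381,187), a larger loose pale plate lies on the counter at (368,293), and a black one is at (445,180). I choose the hung one: not black, and the smaller of the pale two. The tray is at (261,212), the magnet at (321,247), the funnel at (469,247) and the driver at (171,240).

```bash
cat >> h.py <<'E'
import pickle
def unproj(c,d,u,v):
    z=d[v,u] if not np.isscalar(d) else d
    p=np.array([(u-c['cx'])/c['fx']*z,-(v-c['cy'])/c['fy']*z,-z,np.ones_like(z)])
    return (c['extrinsics']@p)[:3].T
def ray(c,u,v):
    r=np.array([(u-c['cx'])/c['fx'],-(v-c['cy'])/c['fy'],-1.]); E=c['extrinsics']
    return E[:3,3],E[:3,:3]@r
def onz(c,u,v,z):
    o,r=ray(c,u,v); return o+r*(z-o[2])/r[2]
def cloud(c,d):
    v,u=np.mgrid[0:480,0:640]; P=unproj(c,d,u.ravel(),v.ravel()).reshape(480,640,3); P[d==0]=np.nan; return P
def load(n): return pickle.load(open(f"pics/{n}.pkl","rb")),np.load(f"pics/{n}_d.npy"),cv2.imread(f"pics/{n}.png")
E
python3 - <<'E'
from h import *
for n,boxes in (("top0",{'mod':(345,85,425,225),'tray':(215,160,305,260)}),("scene0",{'mod':(140,250,280,440)})):
    c,d,im=load(n); P=cloud(c,d)
    for k,(a,b,e,f) in boxes.items():
        cv2.imwrite(f"pics/{n}_{k}.png",cv2.resize(im[b:f,a:e],None,fx=4 if n[0]=='t' else 3,fy=4 if n[0]=='t' else 3,interpolation=cv2.INTER_CUBIC))
c,d,im=load("top0");P=cloud(c,d)
for u,v in [(381,150),(381,170),(381,180),(381,187),(381,195),(381,200),(381,205),(381,210),(381,215),(362,190),(403,190),(261,212),(321,247),(300,150)]:
    print(u,v,P[v,u].round(4),im[v,u])
E
```

```text
381 150 [ 0.6975 -0.1509  0.2249] [ 97 101  97]
381 170 [ 0.6596 -0.1585  0.1651] [132 136 143]
381 180 [ 0.6376 -0.1615  0.1424] [132 135 145]
381 187 [ 0.6197 -0.1622  0.1384] [134 137 145]
381 195 [ 0.5966 -0.1612  0.151 ] [ 96 101 106]
381 200 [ 0.5885 -0.1655  0.1152] [134 138 148]
381 205 [ 0.5752 -0.1659  0.1139] [132 137 145]
381 210 [ 0.5685 -0.1724  0.0577] [68 68 65]
381 215 [ 0.5517 -0.1698  0.083 ] [79 83 75]
362 190 [ 0.6114 -0.1128  0.1328] [130 134 141]
403 190 [ 0.615  -0.222   0.1273] [88 95 88]
261 212 [0.5596 0.1689 0.0101] [ 98 104 108]
321 247 [ 0.4606 -0.0077  0.0633] [58 60 57]
300 150 [7.464e-01 6.190e-02 3.000e-04] [112 125 128]
```

View pics/top0_mod.png

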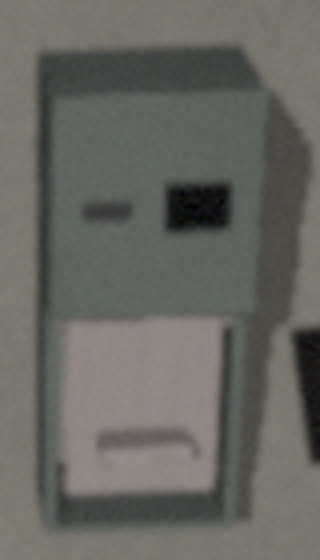

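View pics/top0_tray.png

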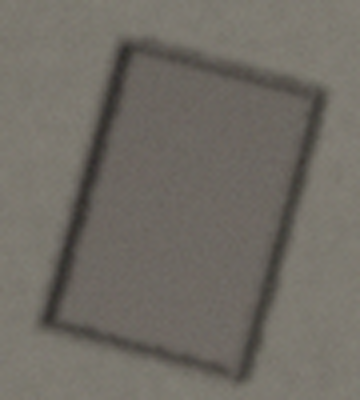

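View pics/scene0_mod.png

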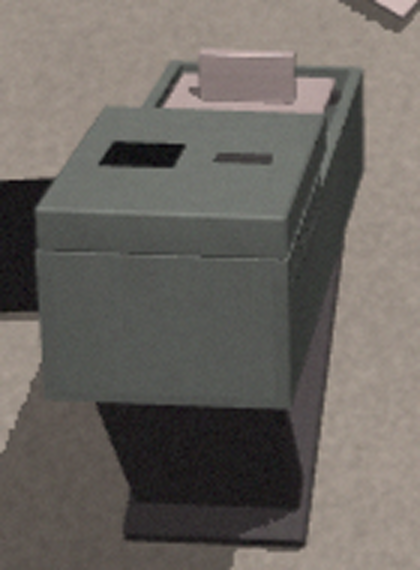

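```bash
cat >> h.py <<'E'
from scipy.spatial.transform import Rotation as R
def toolR(yaw_mod,tilt):  # tool x=+module y, y=(c,0,s), z=(s,0,-c)
    s,c=np.sin(np.radians(tilt)),np.cos(np.radians(tilt))
    return R.from_euler('z',yaw_mod,degrees=True)*R.from_matrix(np.array([[0,c,s],[1,0,0],[0,s,-c]],float))
def cur():
    s=arm.read_state(); return s['tcp_pos'],R.from_euler('xyz',s['ee_rot'],degrees=True)
def rel(p1,R1,p0=None,R0=None):
    if p0 is None: p0,R0=cur()
    return R0.inv().apply(np.array(p1)-p0),(R0.inv()*R1).as_rotvec(degrees=True)
E
python3 - <<'E'
from h import *
a,b=rel([.52,-.163,.27],toolR(0,33)); print(a.round(4),b.round(2),np.linalg.norm(b))
for k in (3,6,9): print((a*k/10).round(3),(b*k/10).round(1))
# rough module geometry from top depth: face plane of cover
c,d,im=load("top0");P=cloud(c,d)
m=np.zeros((480,640),bool); m[170:187,366:396]=1
Q=P[m]; A=np.c_[Q[:,:2],np.ones(len(Q))]; k,*_=np.linalg.lstsq(A,Q[:,2],rcond=None)
print(k, np.degrees(np.arctan(np.hypot(*k[:2]))),np.degrees(np.arctan2(k[1],k[0])),np.std(A@k-Q[:,2]))
E
```

```text
[ 0.4601 -0.3326 -0.0389] [-28.16  21.52 -72.81] 80.97586139785712
[ 0.138 -0.1   -0.012] [ -8.4   6.5 -21.8]
[ 0.276 -0.2   -0.023] [-16.9  12.9 -43.7]
[ 0.414 -0.299 -0.035] [-25.3  19.4 -65.5]
 ** On entry to DLASCL parameter number  4 had an illegal value
 ** On entry to DLASCL parameter number  4 had an illegal valueTraceback (most recent call last):
  File "<stdin>", line 7, in <module>
    x, resids, rank, s = _umath_linalg.lstsq(a, b, rcond,
                         ~~~~~~~~~~~~~~~~~~~^^^^^^^^^^^^^
                                             signature=signature)
                                             ^^^^^^^^^^^^^^^^^^^^
    raise LinAlgError("SVD did not converge in Linear Least Squares")
numpy.linalg.LinAlgError: SVD did not converge in Linear Least Squares
```

Emit:
play_rows(
  plan="0.046 -0.033 -0.010 -2.8 2.2 -7.3; 0.092 -0.067 -0.020 -5.6 4.3 -14.6; 0.138 -0.100 -0.030 -8.4 6.5 -21.8; 0.184 -0.133 -0.035 -11.3 8.6 -29.1; 0.230 -0.166 -0.039 -14.1 10.8 -36.4; 0.276 -0.200 -0.039 -16.9 12.9 -43.7; 0.322 -0.233 -0.039 -19.7 15.1 -51.0; 0.368 -0.266 -0.039 -22.5 17.2 -58.2; 0.414 -0.299 -0.039 -25.3 19.4 -65.5; 0.460 -0.333 -0.039 -28.2 21.5 -72.8; 0.460 -0.333 -0.039 -28.2 21.5 -72.8; 0.460 -0.333 -0.039 -28.2 21.5 -72.8",
  claw=1,
)

```text
time: 1.65
tcp_pos: [0.5197, -0.1629, 0.2702]
ee_rot: [147.0, 0.1, 90.0]
contact_force: [1.2, -0.5, 0.7]
grip_width: 0.0852
```

```bash
cat >> h.py <<'E'
def snap(n,tag):
    s=arm.read_state(); c=arm.get_calibration(n); im,d=arm.snapshot(n); im=im[:,:,::-1].copy()
    cv2.imwrite(f"pics/{tag}.png",im); np.save(f"pics/{tag}_d.npy",d); pickle.dump(c,open(f"pics/{tag}.pkl","wb")); return c,d,im
E
python3 - <<'E'
from h import *
snap("wrist","w1"); snap("top","t1")
print(arm.read_state())
E
```

```text
{'time': 1.75, 'joints': array([-26.37928587,   4.81756441, 121.69195717,  32.08500557,
        26.85310268, -51.74954164]), 'qd': array([-0.46724829, -0.04269273, -0.00073504,  0.16663091, -0.25782912,
       -0.09517103]), 'joint_torque': array([ 5.20060547e-01, -3.21918905e+01, -2.66191417e+01,  8.11947305e-01,
       -1.39905341e+00,  5.18840374e-03]), 'tcp_pos': array([ 0.51956159, -0.16378074,  0.27036416]), 'ee_rot': array([1.46972560e+02, 1.00747463e-01, 8.98931837e+01]), 'contact_force': array([-0.48386944, -0.39555867,  0.15040624]), 'ft_torque': array([-0.06309326,  0.2541007 ,  0.05696196]), 'grip_width': 0.08532494571794792}
```

View pics/w1.png

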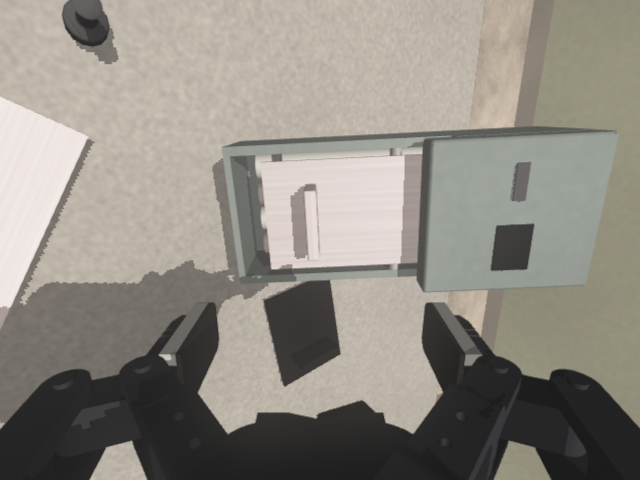

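Hung cover close up in the wrist view: corners about (262,160), (270,268) and the hood edge at col 424; fin top edge at (312,222); rail ends show at (396,153) and (394,267).

Run:
```python
from h import *
c,d,im=load("w1"); P=cloud(c,d)
print("valid frac",np.isfinite(P[150:280,220:600,0]).mean())
def plane(box,excl=None):
    a,b,e,f=box; Q=P[b:f,a:e].reshape(-1,3); Q=Q[np.isfinite(Q[:,0])]
    for _ in range(4):
        m=np.median(Q,0) if _==0 else Q.mean(0); 
        n=np.linalg.svd(Q-m,full_matrices=False)[2][2]; n*=np.sign(n[2]); r=(Q-m)@n
        Q=Q[abs(r)<max(2.5*np.std(r),.0008)]
    return n,Q.mean(0),r.std(),len(Q)
for nm,b in (("cover",(330,170,395,255)),("hood",(440,150,505,270)),("counter",(300,20,450,110))):
    n,m,s,k=plane(b); print(nm,n.round(4),m.round(4),s.round(5),k,"tilt",np.degrees(np.arccos(n[2])).round(2),"az",np.degrees(np.arctan2(-n[1],-n[0])).round(2))
n,m,_,_=plane((330,170,395,255))
h=(P-m)@n*1000
print(np.round(h[222,296:330],1)); 
print(np.round(h[176:270:3,315],0)); 
mm=(h>22)&(h<45); mm[:, :290]=0; mm[:,335:]=0; mm[:170]=0; mm[280:]=0
v,u=np.nonzero(mm); print(len(u),u.min(),u.max(),v.min(),v.max(),np.median(h[mm]))
for a in ((396,155),(394,267),(396,150),(394,265)):
    print(a,P[a[1],a[0]].round(4),h[a[1],a[0]].round(1))
cv2.imwrite("pics/w1c.png",cv2.resize(im[130:300,220:440],None,fx=3.5,fy=3.5,interpolation=cv2.INTER_CUBIC))
```

```text
valid frac 0.9965384615384615
cover [-0.5418 -0.0329  0.8398] [ 0.6418 -0.1588  0.1503] 0.00064 5377 tilt 32.88 az 3.47
hood [-0.5464 -0.0302  0.837 ] [ 0.6949 -0.1491  0.2232] 0.00066 7589 tilt 33.18 az 3.17
counter [ 1.8e-03 -2.0e-04  1.0e+00] [ 0.7865 -0.0069 -0.0012] 0.00067 13198 tilt 0.1 az 175.23
[ 0.1 -0.9 -0.2  1.   0.1  0.5 -0.5 -0.1  0.2 31.4 31.  32.6 32.7 33.2
 31.8 31.3 32.  32.9 32.2 32.3 31.1 20.3 -0.2 -0.4 -0.2  1.8  0.4  0.6
 -0.6  0.3  0.5  0.6 -0.6 -0.2]
[  0.  -1.  -0.   8.  20.  29.  31.  31.  32.  31.  31.  31.  32.  32.
  31.  32.  33.  33.  32.  33.  32.  33.  31.  32.  31.  33.  32.  32.
   0.  -1.   1. -12.]
890 303 318 188 259 31.80048576369206
(396, 155) [ 0.6639 -0.1081  0.1658] -0.6
(394, 267) [ 0.6732 -0.2137  0.1634] -4.2
(396, 150) [ 0.6658 -0.1041  0.1635] -3.7
(394, 265) [ 0.6726 -0.2114  0.1638] -3.6
```

View pics/w1c.png

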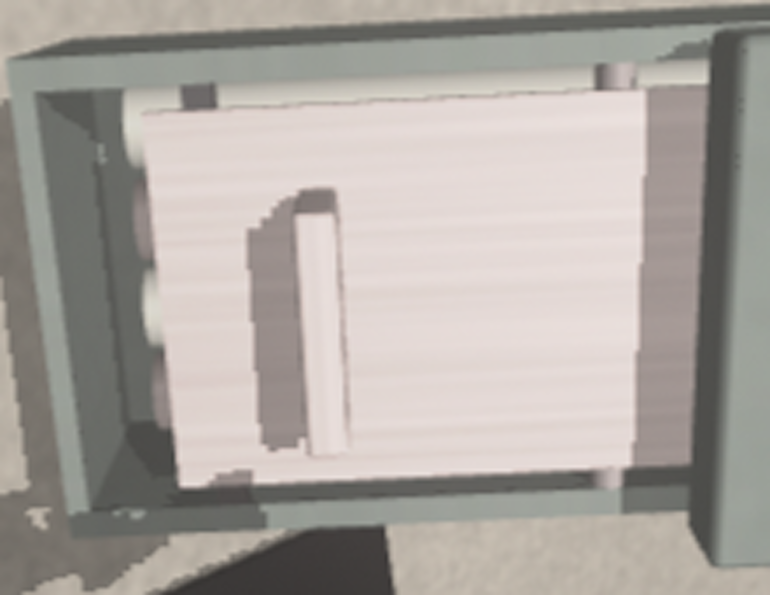

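```bash
cat >> h.py <<'E'
def proj(c,p):
    q=np.linalg.inv(c['extrinsics'])@np.append(p,1); return c['cx']+c['fx']*q[0]/-q[2], c['cy']+c['fy']*q[1]/q[2]
E
python3 - <<'E'
from h import *
c,d,im=load("w1"); P=cloud(c,d)
n=np.array([-.5418,-.0329,.8398]);m=np.array([.6418,-.1588,.1503]); n/=np.linalg.norm(n)
h=(P-m)@n*1000
mm=(h>28)&(h<36); mm[:, :290]=0; mm[:,335:]=0; mm[:170]=0; mm[280:]=0
Q=P[mm]; 
rect=None
yaw=3.3; s,co=np.sin(np.radians(33)),np.cos(np.radians(33))
Rz=R.from_euler('z',yaw,degrees=True).as_matrix()
X=Rz@[co,0,s];Y=Rz@[0,1,0];Z=Rz@[-s,0,co]
q=np.c_[Q@X,Q@Y,Q@Z]
B=np.c_[q[:,0],q[:,1]].astype(np.float32)
(ce,sz,an)=cv2.minAreaRect(B*1000); print("rect",ce,sz,an)
# long axis direction
u_=np.linalg.svd(B-B.mean(0),full_matrices=False)[2][0]; print("fin axis dev from Y deg",np.degrees(np.arctan2(u_[0],u_[1])))
lo,hi=np.percentile(q,[1,99],axis=0); print(lo,hi,hi-lo)
cen=(lo+hi)/2; top=cen[0]*X+cen[1]*Y+np.median(q[:,2])*Z
print("fin top centre",top.round(4)); fin=top-.016*Z; rail=fin+.0755*X-.025*Z
print("fin",fin.round(4),"rail",rail.round(4))
# rail pts depth ->
for v0 in (152,153,154,265,266,267): 
    for u0 in (394,396): p=P[v0,u0]; print(v0,u0,((p-fin)@np.c_[X,Y,Z]).round(4))
# plate extents from cover mask |h|<2 grown
k=(abs(h)<2.5)&(im.astype(int).sum(2)>300); k[:,:220]=0;k[:,425:]=0;k[:140]=0;k[280:]=0
kk=cv2.morphologyEx(k.astype(np.uint8),cv2.MORPH_OPEN,np.ones((5,5))); L=P[kk>0]; l=np.c_[(L-fin)@X,(L-fin)@Y]
print("plate",np.percentile(l,[.5,99.5],axis=0).round(4))
print("expect x -.042.. , y -.05..05")
for t in ("scene0","top0"):
    c2,_,im2=load(t)
    for nm,p in (("top",top),("e1",top+.03*Y),("e2",top-.03*Y),("rail",rail)): print(t,nm,np.round(proj(c2,p),1))
E
```

```text
rect (566.1885986328125, -195.82958984375) (10.009908676147461, 59.72676467895508) 0.08658189326524734
fin axis dev from Y deg 179.90913
[ 0.561324   -0.22465837 -0.18830375] [ 0.57110476 -0.16632922 -0.18438901] [0.00978076 0.05832914 0.00391474]
fin top centre [ 0.5865 -0.162   0.1524]
fin [ 0.5952 -0.1615  0.139 ] rail [ 0.672  -0.1571  0.1591]
152 394 [ 0.074   0.0515 -0.0215]
152 396 [ 0.0752  0.0517 -0.0189]
153 394 [ 0.0739  0.0507 -0.0209]
153 396 [ 0.0754  0.0507 -0.02  ]
154 394 [ 0.0737  0.0499 -0.0201]
154 396 [ 0.0751  0.05   -0.0185]
265 394 [ 0.076  -0.0543 -0.0197]
265 396 [ 0.0781 -0.0547 -0.0205]
266 394 [ 0.0764 -0.0561 -0.0214]
266 396 [ 0.0784 -0.0565 -0.0222]
267 394 [ 0.0761 -0.0566 -0.0202]
267 396 [ 0.0781 -0.0568 -0.0204]
plate [[-0.0414 -0.0501]
 [ 0.0955  0.0491]]
expect x -.042.. , y -.05..05
scene0 top [222.4 267.4]
scene0 e1 [238.2 268. ]
scene0 e2 [206.6 266.8]
scene0 rail [215.1 303.4]
top0 top [381.3 198.8]
top0 e1 [369.8 199.2]
top0 e2 [392.8 198.4]
top0 rail [380.3 165.7]
```

```bash
cat >> h.py <<'E'
YAW=3.3
_s,_c=np.sin(np.radians(33)),np.cos(np.radians(33)); _Rz=R.from_euler('z',YAW,degrees=True).as_matrix()
X=_Rz@[_c,0,_s];Y=_Rz@[0,1,0];Z=_Rz@[-_s,0,_c]
FIN=np.array([.5952,-.1615,.1390]); RAIL=FIN+.0755*X-.025*Z
E
python3 - <<'E'
from h import *
c,d,im=load("w1"); P=cloud(c,d); L=((P-FIN)@np.c_[X,Y,Z]-[0,0,-.016])*1000
for u,v in ((228,160),(236,200),(232,170),(245,270),(255,240),(300,145),(330,142),(300,280),(330,278),(427,200),(430,200)): print(u,v,L[v,u].round(1))
Rt=toolR(YAW,33)
for z in (.06,-.012):
    a,b=rel(FIN+z*Z,Rt); print(z,a.round(4),b.round(2))
E
```

```text
228 160 [-70.1  51.6  -4.5]
236 200 [-68.7  15.   -8.7]
232 170 [-68.6  42.4  -8. ]
245 270 [-68.4 -54.5  -7.6]
255 240 [-68.7 -45.8 -70.7]
300 145 [-6.8 61.2 -4.5]
330 142 [18.9 62.6 -3.1]
300 280 [-15.2 -66.4  -4.8]
330 278 [ 14.1 -65.1  -3.7]
427 200 [93.6 16.8 31.8]
430 200 [95.9 16.7 32. ]
0.06 [ 0.0006 -0.0081  0.0914] [ 0.02  1.94 -2.8 ]
-0.012 [ 0.0031 -0.0082  0.1633] [ 0.02  1.94 -2.8 ]
```

Emit:
play_rows(
  plan="0.001 -0.003 0.03 0 0.6 -0.9; 0.001 -0.006 0.06 0 1.3 -1.9; 0.001 -0.008 0.09 0 1.9 -2.8; 0.001 -0.008 0.091 0 1.9 -2.8; 0.001 -0.008 0.091 0 1.9 -2.8",
  claw=0.6,
)

```text
time: 2.38
tcp_pos: [0.5625, -0.1629, 0.1902]
ee_rot: [147.0, 0.0, 93.3]
contact_force: [-0.1, -0.0, 0.1]
grip_width: 0.0512
```

Run:
```python
from h import *
c,d,im=snap("wrist","w2"); P=cloud(c,d)
Rt=toolR(YAW,33); print(arm.read_state()['tcp_pos'],arm.read_state()['ee_rot'],arm.read_state()['grip_width'])
L=((P-FIN)@np.c_[X,Y,Z]-[0,0,-.016])*1000
k=(abs(L[...,0])<12)&(abs(L[...,1])<36)&(L[...,2]>28)&(L[...,2]<36)
q=L[k]; lo,hi=np.percentile(q,[1,99],axis=0); print("fin top local",lo.round(1),hi.round(1),np.median(q,0).round(1),k.sum())
k=(L[...,0]>20)&(L[...,0]<60)&(abs(L[...,1])<40)&(abs(L[...,2])<8); print("face h",np.median(L[k][:,2]))
a,b=rel(FIN-.012*Z,Rt); print(a.round(4),b.round(2))
```

```text
[ 0.5626379  -0.16275112  0.19066158] [1.46915017e+02 5.88401783e-02 9.33023452e+01] 0.05130323177404344
fin top local [ -4.8 -29.2  29.9] [ 5.1 29.1 33.5] [-0.   2.2 32. ] 1693
face h 0.0889282666287905
[-0.0006 -0.0009  0.0731] [0.08 0.05 0.03]
```

View pics/w2.png

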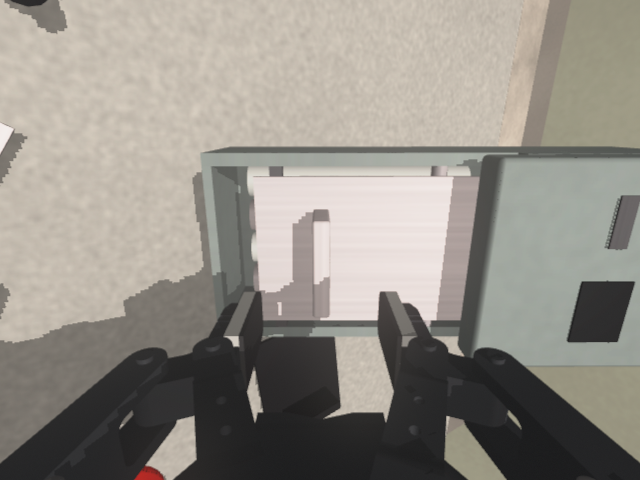

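The fin (321,265) sits midway between the jaws (about 262 and 380), and the second view agrees within 0.3 mm. I descend along the tool axis.

Emit:
play_rows(
  plan="-0.001 -0.001 0.02 0 0 0; -0.001 -0.001 0.04 0 0 0; -0.001 -0.001 0.055 0 0 0; -0.001 -0.001 0.066 0 0 0; -0.001 -0.001 0.072 0 0 0; -0.001 -0.001 0.0725 0 0 0; -0.001 -0.001 0.0725 0 0 0",
)

```text
time: 3.3
tcp_pos: [0.6015, -0.161, 0.129]
ee_rot: [146.9, 0.1, 93.4]
contact_force: [-0.6, -0.2, 1.2]
grip_width: 0.0508
```

Run:
```python
from h import *
c,d,im=snap("wrist","w3"); s=arm.read_state(); print(s['tcp_pos'],s['contact_force'],((s['tcp_pos']-FIN)@np.c_[X,Y,Z]).round(4))
```

```text
[ 0.60152708 -0.16101088  0.12903053] [0.70009788 0.98382781 0.06911561] [-0.0001  0.0001 -0.0118]
```

View pics/w3.png

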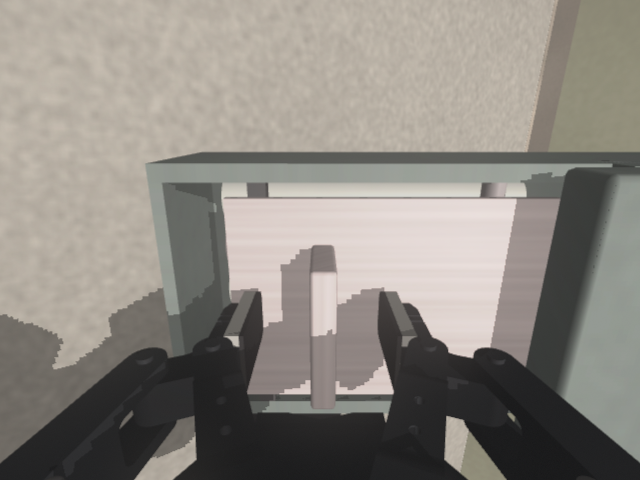

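The fin (323,325) stands centred between the pads with no contact. I close.

Emit:
play_rows(
  plan="0 0 0 0 0 0; 0 0 0 0 0 0; 0 0 0 0 0 0; 0 0 0 0 0 0; 0 0 0 0 0 0; 0 0 0 0 0 0",
  claw=0,
)

```text
time: 4.1
tcp_pos: [0.6025, -0.1611, 0.1295]
ee_rot: [146.8, 0.1, 93.4]
contact_force: [0.4, 1.1, 5.5]
grip_width: 0.009
```

Run:
```python
from h import *
s=arm.read_state(); print(s['tcp_pos'],s['contact_force'],s['ft_torque'],s['grip_width'],((s['tcp_pos']-FIN)@np.c_[X,Y,Z]).round(4))
# swing rows: rotate about rail axis by ang, from current nominal pose
p0,R0=FIN-.012*Z,toolR(YAW,33)
ax=Y
for ang in (4,8,12,16,20,24,28,31,33):
    for sg in (1,):
        r=R.from_rotvec(sg*ang*ax,degrees=True); p=RAIL+r.apply(p0-RAIL); a,b=rel(p,r*R0,p0,R0); print(ang,a.round(4),b.round(2),p.round(4))
p=RAIL+R.from_rotvec(33*ax,degrees=True).apply(p0-RAIL)
```

```text
[ 0.60253204 -0.16105399  0.12949307] [0.39079383 1.1366694  5.47125447] [ 0.14847081 -0.15897386  0.07666849] 0.008985025021848843 [ 0.001  0.    -0.012]
4 [ 0.      0.0011 -0.0052] [ 4.  0. -0.] [ 0.5998 -0.1612  0.1339]
8 [ 0.      0.0025 -0.0104] [8. 0. 0.] [ 0.5982 -0.1613  0.139 ]
12 [ 0.      0.0044 -0.0154] [12.  0. -0.] [ 0.597  -0.1614  0.1442]
16 [ 0.      0.0065 -0.0203] [16. -0. -0.] [ 0.5961 -0.1614  0.1495]
20 [-0.     0.009 -0.025] [20. -0.  0.] [ 0.5956 -0.1615  0.1548]
24 [-0.      0.0118 -0.0296] [24.  0. -0.] [ 0.5955 -0.1615  0.1602]
28 [ 0.      0.0149 -0.0339] [28. -0.  0.] [ 0.5958 -0.1615  0.1655]
31 [ 0.      0.0175 -0.037 ] [31.  0. -0.] [ 0.5962 -0.1614  0.1695]
33 [ 0.      0.0193 -0.039 ] [33. -0. -0.] [ 0.5966 -0.1614  0.1722]
```

Emit:
play_rows(
  plan="0 0.0005 -0.0026 2 0 0; 0 0.0011 -0.0052 4 0 0; 0 0.0018 -0.0078 6 0 0; 0 0.0025 -0.0104 8 0 0; 0 0.0044 -0.0154 12 0 0; 0 0.0065 -0.0203 16 0 0; 0 0.0065 -0.0203 16 0 0; 0 0.0065 -0.0203 16 0 0",
)

```text
time: 5.1
tcp_pos: [0.5968, -0.1612, 0.1492]
ee_rot: [162.8, 0.0, 93.3]
contact_force: [6.3, 2.8, 0.9]
grip_width: 0.009
```

Run:
```python
from h import *
c,d,im=snap("wrist","w4"); snap("scene","s4"); s=arm.read_state(); print(s['tcp_pos'],s['ee_rot'],s['contact_force'],s['ft_torque'],s['grip_width'])
```

```text
[ 0.59679129 -0.16113214  0.14922037] [1.62768995e+02 4.23975615e-02 9.33447465e+01] [5.62442011 3.2517705  1.52658193] [ 0.45115046 -1.01071978  0.17629527] 0.00922541845355698
```

View pics/w4.png

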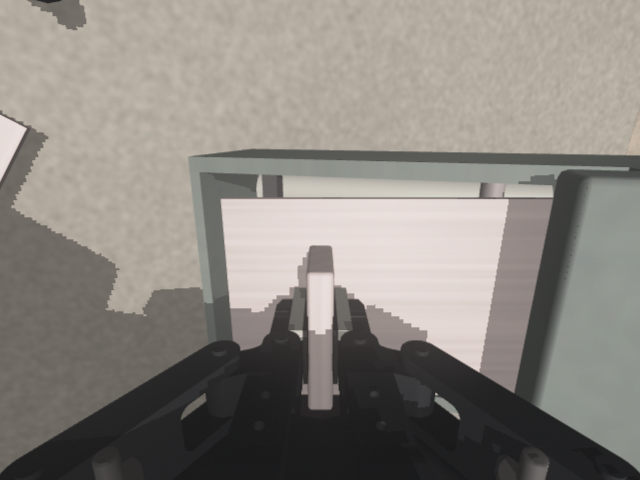

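Run:
```python
from h import *
c,d,im=load("w4"); P=cloud(c,d)
Q=P[215:245,350:480].reshape(-1,3); Q=Q[np.isfinite(Q[:,0])]; m=Q.mean(0); n=np.linalg.svd(Q-m,full_matrices=False)[2][2]; n*=np.sign(n[2]); print("tilt",np.degrees(np.arccos(n[2])),n)
p0,R0=FIN-.012*Z,toolR(YAW,33)
def pose(a):
    r=R.from_rotvec(a*Y,degrees=True); return RAIL+r.apply(p0-RAIL),r*R0
b0=pose(16)
for a in (19,22,25,28,31,33): t=pose(a); x,y=rel(*t,*b0); print(a,x.round(4),y.round(1))
```

```text
tilt 17.482878979677878 [-0.29962707 -0.02182373  0.95380676]
19 [-0.      0.0008 -0.0039] [ 3.  0. -0.]
22 [-0.      0.0018 -0.0078] [ 6. -0. -0.]
25 [-0.      0.003  -0.0117] [9. 0. 0.]
28 [ 0.      0.0044 -0.0154] [12. -0.  0.]
31 [-0.      0.0059 -0.0191] [15.  0.  0.]
33 [-0.      0.0071 -0.0215] [17. -0.  0.]
```

Emit:
play_rows(
  plan="0 0.0008 -0.0039 3 0 0; 0 0.0018 -0.0078 6 0 0; 0 0.003 -0.0117 9 0 0; 0 0.0044 -0.0154 12 0 0; 0 0.0059 -0.0191 15 0 0; 0 0.0071 -0.0215 17 0 0; 0 0.0071 -0.0215 17 0 0; 0 0.0071 -0.0215 17 0 0; 0 0.0071 -0.0215 17 0 0",
)

```text
time: 6.32
tcp_pos: [0.5968, -0.1612, 0.1717]
ee_rot: [179.8, 0.0, 93.4]
contact_force: [5.4, 0.1, 1.8]
grip_width: 0.009
```

Run:
```python
from h import *
c,d,im=snap("wrist","w5"); s=arm.read_state(); print(s['tcp_pos'],s['ee_rot'],s['contact_force'],s['ft_torque'],s['grip_width'])
P=cloud(c,d)
Q=P[210:235,350:480].reshape(-1,3); Q=Q[np.isfinite(Q[:,0])]; m=Q.mean(0); n=np.linalg.svd(Q-m,full_matrices=False)[2][2]; n*=np.sign(n[2]); print("tilt",np.degrees(np.arccos(n[2])),n,"face z",m)
print("expected face z", RAIL[2]+.009, "rail",RAIL)
```

```text
[ 0.59684383 -0.16117753  0.17171008] [1.79851730e+02 3.39426085e-02 9.33577855e+01] [5.59299294 0.13225473 2.07797872] [ 7.04927893e-02 -1.25058122e+00  3.86484708e-04] 0.009387486797181018
tilt 0.9512731726085827 [-0.00823148 -0.01441777  0.99986218] face z [ 0.63455381 -0.12021506  0.16815538]
expected face z 0.16815348294499896 rail [ 0.67200803 -0.15707128  0.15915348]
```

View pics/w5.png

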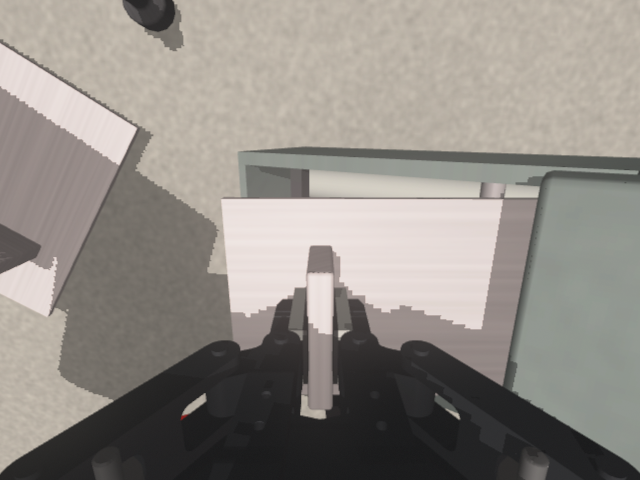

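Cover is level (within 1°), its face at the expected height, still on the rail. Next I raise it 11.5 mm and draw it out.

Emit:
play_rows(
  plan="0 0.001 -0.003 0 0 0; 0 0.001 -0.006 0 0 0; 0 0.001 -0.009 0 0 0; 0 0.001 -0.0115 0 0 0; 0 0.001 -0.0115 0 0 0; 0 0.001 -0.0115 0 0 0",
)

```text
time: 7.12
tcp_pos: [0.5966, -0.161, 0.1826]
ee_rot: [-180.0, 0.0, 93.4]
contact_force: [0.3, -0.5, -2.3]
grip_width: 0.0089
```

Run:
```python
from h import *
s=arm.read_state(); print(s['tcp_pos'],s['ee_rot'],s['contact_force'],s['ft_torque'],s['grip_width'])
```

```text
[ 0.59664435 -0.16103079  0.1826053 ] [-1.79953493e+02  1.00542397e-02  9.33623413e+01] [ 0.27103815 -0.48232963 -2.31254064] [0.01230139 0.06335929 0.00694359] 0.00894021938299402
```

Emit:
play_rows(
  plan="0 -0.005 -0.0007 0 0 0; 0 -0.015 -0.0007 0 0 0; 0 -0.03 -0.0007 0 0 0; 0 -0.045 -0.0007 0 0 0; 0 -0.06 -0.0007 0 0 0; 0 -0.08 -0.003 0 0 0; 0 -0.10 -0.02 0 0 0; 0 -0.12 -0.05 0 0 0; 0 -0.12 -0.08 0 0 0; 0 -0.12 -0.08 0 0 0",
)

```text
time: 8.38
tcp_pos: [0.4783, -0.1687, 0.2652]
ee_rot: [179.7, 0.2, 93.3]
contact_force: [0.5, 0.5, -2.3]
grip_width: 0.009
```

Run:
```python
from h import *
s=arm.read_state(); print(s['tcp_pos'],s['ee_rot'],s['contact_force'],s['grip_width'],s['joints'])
c,d,im=snap("scene","s6")
for t,box in (("top0",(205,150,315,270)),("scene0",(330,240,460,380))):
    c,d,im=load(t);P=cloud(c,d); a,b,e,f=box
    # rim points by height
    m=np.zeros((480,640),bool); m[b:f,a:e]=1
    Q=P[m&np.isfinite(P[...,0])]; z=Q[:,2]
    rim=Q[(z>.022)&(z<.036)]; fl=Q[(z>.002)&(z<.012)]
    r=cv2.minAreaRect((rim[:,:2]*1000).astype(np.float32)); print(t,len(rim),r, "rim z",np.median(rim[:,2]))
    inn=Q[(abs(z-.006)<.004)]; 
    print(np.percentile(z,[5,25,50,75,95]).round(4))
```

```text
[ 0.47828231 -0.1687044   0.26519411] [1.79684679e+02 1.58016566e-01 9.33445697e+01] [ 0.48628107  0.48119426 -2.25026727] 0.008959104252362874 [-2.07646032e+01  1.17353924e+01  1.06479337e+02 -1.75685237e-02
  6.14329107e+01 -2.41012542e+01]
top0 491 ((560.040283203125, 173.36431884765625), (150.54962158203125, 220.1496124267578), 76.18395233154297) rim z 0.029531996916258185
[-0.0042 -0.0008  0.0017  0.0049  0.012 ]
scene0 1127 ((558.8468017578125, 172.59732055664062), (150.33349609375, 225.9297332763672), 76.27249908447266) rim z 0.030490390788492583
[-0.0008  0.0017  0.0041  0.0072  0.0267]
```

View pics/s6.png

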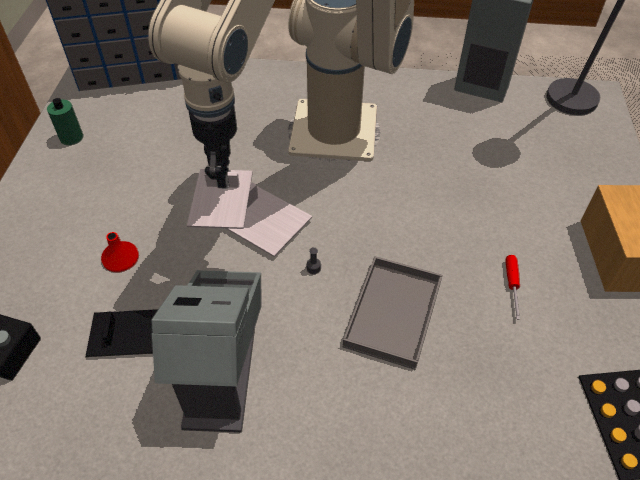

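Cover is held level and drawn out, and nothing has been disturbed. Both views put the tray at about (0.5595, 0.173), long axis at -13.8°, 150×220 mm as it should be.

Run:
```python
from h import *
a,b=rel([.531,.180,.20],toolR(-13.8,0)); print(a.round(4),b.round(2))
```

```text
[0.3447 0.0736 0.0633] [ 0.17  0.06 17.15]
```

Emit:
play_rows(
  plan="0.02 0.004 0 0 0 1; 0.06 0.013 0 0 0 3; 0.11 0.023 0 0 0 5.5; 0.16 0.034 0 0 0 8; 0.21 0.045 0.01 0 0 10.5; 0.26 0.055 0.025 0 0 13; 0.30 0.064 0.045 0 0 15; 0.33 0.07 0.058 0 0 16.3; 0.345 0.0735 0.063 0 0 17.1; 0.345 0.0735 0.063 0 0 17.1; 0.345 0.0735 0.063 0 0 17.1",
)

```text
time: 9.8
tcp_pos: [0.5301, 0.1799, 0.199]
ee_rot: [-180.0, 0.1, 76.3]
contact_force: [0.2, 0.4, -1.9]
grip_width: 0.009
```

Run:
```python
from h import *
s=arm.read_state(); print(s['time'],s['tcp_pos'],s['ee_rot'],s['contact_force'],s['grip_width'])
c,d,im=snap("wrist","w7"); snap("top","t7"); snap("scene","s7")
a,b=rel([.531,.180,.06],toolR(-13.8,0)); print(a.round(4),b.round(2))
P=cloud(c,d)
z=P[...,2]; m=(z>.022)&(z<.038); m[330:]=0
Q=P[m]; print(len(Q)); r=cv2.minAreaRect((Q[:,:2]*1000).astype(np.float32)); print(r, np.median(Q[:,2]))
m=(z>.16)&(z<.22); m[330:]=0; Q=P[m]; u=np.linalg.svd(Q-Q.mean(0),full_matrices=False)[2]; print("cover",np.median(Q[:,2]))
```

```text
9.8 [0.53007936 0.1799183  0.19900959] [-1.79970255e+02  7.94257321e-02  7.62817111e+01] [ 0.16052596  0.35677866 -1.91748591] 0.00897938604228845
[3.000e-04 1.000e-04 1.399e-01] [0.05 0.02 0.02]
2483
((568.59765625, 217.7912139892578), (56.453826904296875, 220.0499725341797), 76.25694274902344) 0.0291906227771771
cover 0.19506947104355038
```

View pics/w7.png

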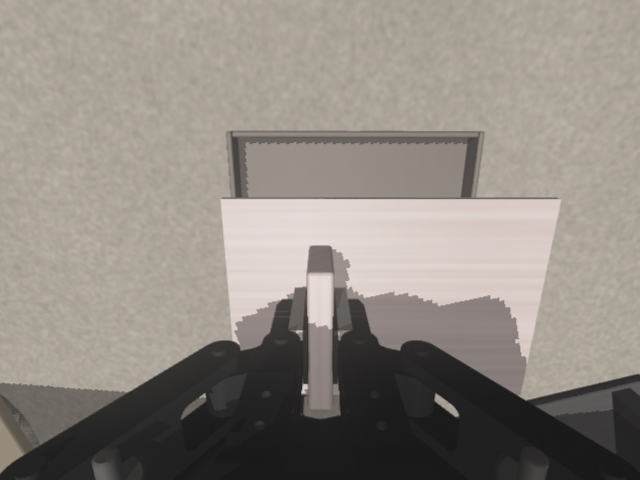

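View pics/s7.png

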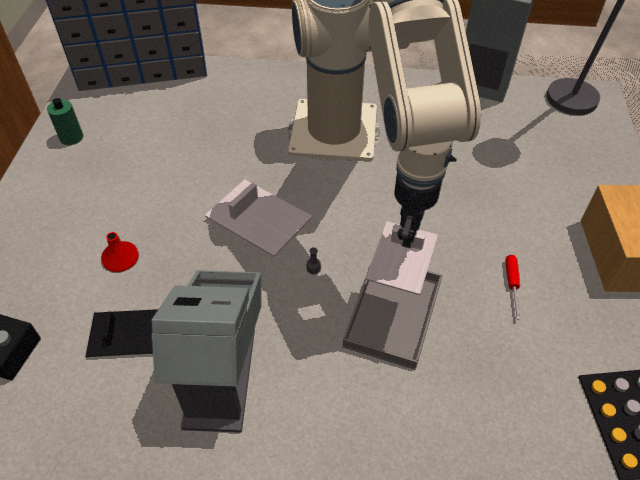

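Wrist view: yaw parallel to the tray (rim at rows 132–198), long ends symmetrical. The tray centre from it, (0.5575, 0.172), agrees. I lower.

Emit:
play_rows(
  plan="0 0 0.02 0 0 0; 0 0 0.045 0 0 0; 0 0 0.07 0 0 0; 0 0 0.095 0 0 0; 0 0 0.115 0 0 0; 0 0 0.13 0 0 0; 0 0 0.14 0 0 0; 0 0 0.14 0 0 0; 0 0 0.14 0 0 0",
)

```text
time: 11.08
tcp_pos: [0.5312, 0.1807, 0.0604]
ee_rot: [179.9, -0.0, 76.3]
contact_force: [0.5, 0.7, -1.9]
grip_width: 0.0093
```

Run:
```python
from h import *
s=arm.read_state(); print(s['time'],s['tcp_pos'],s['ee_rot'],s['contact_force'],s['grip_width'])
c,d,im=snap("wrist","w8")
P=cloud(c,d);z=P[...,2]
Q=P[205:235,350:480].reshape(-1,3); m=Q.mean(0); n=np.linalg.svd(Q-m,full_matrices=False)[2][2]; print(n, m)
m=(z>.022)&(z<.038); m[200:]=0; Q=P[m]; print(len(Q),cv2.minAreaRect((Q[:,:2]*1000).astype(np.float32)))
```

```text
11.075 [0.53124468 0.1806522  0.06039873] [ 1.79907853e+02 -8.68160039e-03  7.62674360e+01] [ 0.45764883  0.67812457 -1.87503446] 0.009325758057652051Traceback (most recent call last):
  File "<stdin>", line 5, in <module>
    u, s, vh = gufunc(a, signature=signature)
               ~~~~~~^^^^^^^^^^^^^^^^^^^^^^^^
    raise LinAlgError("SVD did not converge")
numpy.linalg.LinAlgError: SVD did not converge
```

View pics/w8.png

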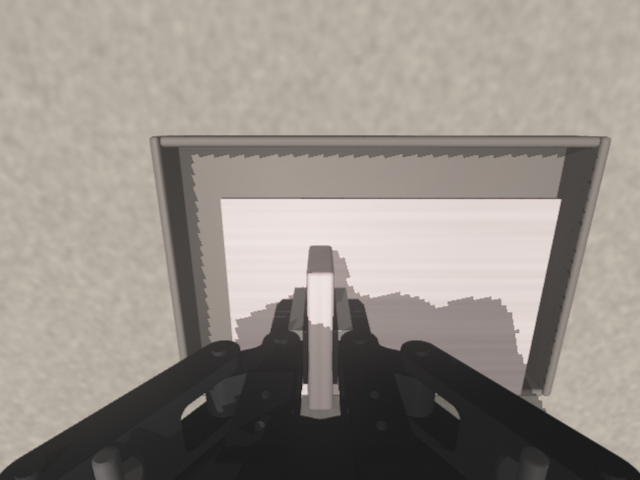

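The cover (220–560) sits centred within the tray rim (155–605). I ease it down.

Emit:
play_rows(
  plan="0 0 0.01 0 0 0; 0 0 0.02 0 0 0; 0 0 0.028 0 0 0; 0 0 0.032 0 0 0; 0 0 0.034 0 0 0; 0 0 0.0355 0 0 0; 0 0 0.0355 0 0 0; 0 0 0.0355 0 0 0",
)

```text
time: 12.12
tcp_pos: [0.531, 0.1805, 0.0245]
ee_rot: [179.9, 0.0, 76.3]
contact_force: [1.0, -0.2, -1.5]
grip_width: 0.0094
```

Not down yet; I feel for the floor in 1 mm steps.

Emit:
play_rows(
  plan="0 0 0.001 0 0 0; 0 0 0.001 0 0 0; 0 0 0.002 0 0 0; 0 0 0.002 0 0 0; 0 0 0.002 0 0 0",
)

```text
time: 12.75
tcp_pos: [0.5308, 0.1805, 0.0223]
ee_rot: [180.0, 0.0, 76.3]
contact_force: [-0.4, -0.5, -2.1]
grip_width: 0.0088
```

Emit:
play_rows(
  plan="0 0 0.0007 0 0 0; 0 0 0.0007 0 0 0; 0 0 0.0014 0 0 0; 0 0 0.0014 0 0 0; 0 0 0.0014 0 0 0",
)

```text
time: 13.38
tcp_pos: [0.5309, 0.1805, 0.0216]
ee_rot: [179.9, 0.0, 76.3]
contact_force: [-1.5, -0.9, 6.5]
grip_width: 0.0091
```

Floor contact: the force went from -2 to +6.5 N. I release, then retreat straight up.

Emit:
play_rows(
  plan="0 0 0 0 0 0; 0 0 0 0 0 0; 0 0 0 0 0 0; 0 0 0 0 0 0; 0 0 0 0 0 0",
  claw=0.6,
)

```text
time: 14.0
tcp_pos: [0.5308, 0.1805, 0.0209]
ee_rot: [180.0, 0.0, 76.3]
contact_force: [0.4, -0.4, -0.9]
grip_width: 0.0515
```

Emit:
play_rows(
  plan="0 0 -0.005 0 0 0; 0 0 -0.015 0 0 0; 0 0 -0.03 0 0 0; 0 0 -0.06 0 0 0; 0 0 -0.10 0 0 0; 0 0 -0.14 0 0 0; 0 0 -0.17 0 0 0; 0 0 -0.18 0 0 0; 0 0 -0.18 0 0 0; 0 0 -0.18 0 0 0",
)

```text
time: 15.25
tcp_pos: [0.5299, 0.1803, 0.1997]
ee_rot: [-179.9, 0.1, 76.3]
contact_force: [0.3, 0.1, 0.1]
grip_width: 0.0513
```

Run:
```python
from h import *
s=arm.read_state(); print(s['time'],s['tcp_pos'],s['contact_force'],s['grip_width'])
c,d,im=snap("wrist","w9"); snap("scene","s9"); P=cloud(c,d); z=P[...,2]
TC=np.array([.5585,.1728]);a=np.radians(-13.8); ex=np.array([np.cos(a),np.sin(a)]);ey=np.array([-ex[1],ex[0]])
lx=(P[...,:2]-TC)@ex; ly=(P[...,:2]-TC)@ey
pale=(im.min(2)>170)&(abs(lx)<.1)&(abs(ly)<.07)&(z<.03)
m=(abs(lx)<.1)&(abs(ly)<.07)&(z>.013)&(z<.025)
m=cv2.morphologyEx(m.astype(np.uint8),cv2.MORPH_OPEN,np.ones((5,5)))>0
Q=P[m]; Q=Q[np.isfinite(Q[:,0])]; mm=np.median(Q,0); Q=Q[abs(Q[:,2]-mm[2])<.004]
n=np.linalg.svd(Q-Q.mean(0),full_matrices=False)[2][2]; print("tilt",np.degrees(np.arccos(abs(n[2]))),"face z",mm[2],len(Q))
print("x",np.percentile(lx[m],[1,99]),"y",np.percentile(ly[m],[1,99]))
f=(abs(lx)<.1)&(abs(ly)<.07)&(z>.043)&(z<.056); print("fin",np.percentile(lx[f],[1,99]),np.percentile(ly[f],[1,99]),np.median(z[f]))
```

```text
15.25 [0.52985173 0.18031148 0.19971313] [0.2970322  0.09586823 0.09654671] 0.05128190098266884
tilt 0.08480913565568086 face z 0.01760804109974598 14821
x [-0.07029141  0.06979986] y [-0.04931009  0.04870822]
fin [-0.03459399 -0.02503158] [-0.02887385  0.0294868 ] 0.049542865900621125
```

View pics/w9.png

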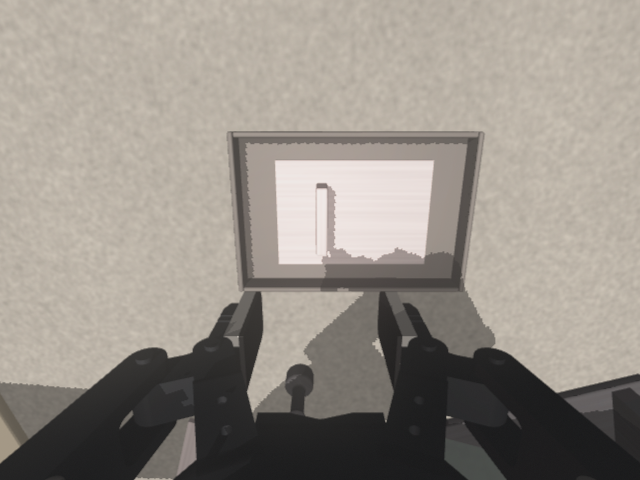

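View pics/s9.png

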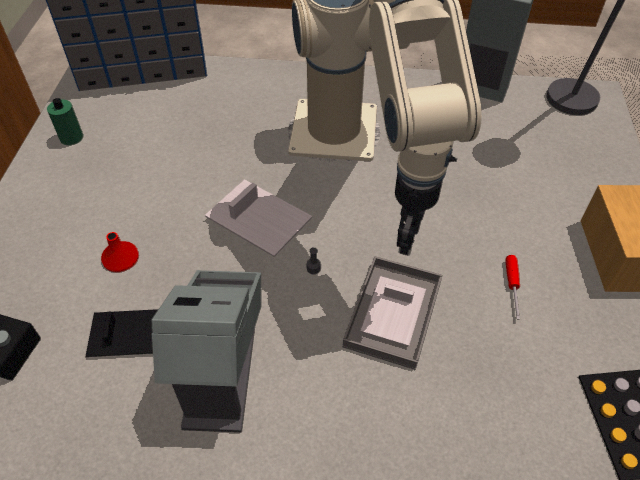

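The cover lies flat (0.1° tilt), centred within about 1 mm, fin up and released. The bystanders are unmoved.

```bash
python3 -c "
from cell import arm
print(arm.hand_in())"
```

```text
the job is handed in; nothing more can be done
None
```

The cover is off the module and lying in the grey tray, fin up, and the job was handed in at about 15 s. The hand-in gives no verdict, so what follows is from my own measurements.

**What I did:** I gripped the hung cover by its fin and swung it up about the rail until it was level. With the nib still hooked, I measured it within 1° of level and its face at the expected height. I then raised it about 11 mm, drew it 120 mm clear of the hood, and carried it over the lip. I lowered it until I felt the floor at about 6.5 N, then released and backed away.

**Last checks:**
- **Position:** the middle of the cover is within about 1 mm of the tray's centre.
- **Flatness:** the tilt is 0.1°.
- **Height:** the plate's face is at 17.6 mm, against 18 mm expected.
- **Bystanders:** the funnel, magnet and screwdriver show no movement in the scene pictures, compared by eye.
- **Robot:** it stands clear and touches nothing.

**Disagreements:** estimates of the tray's centre from different views differed by about 2 mm, well inside the tolerance. One tilt check during the lowering failed on missing depth readings. I replaced it by looking at the picture and by the final tilt measurement.

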